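# Grade the mill's grinding balls by size

## Robot

A 6-joint arm with a two-finger parallel gripper is mounted at the origin on the work surface. World frame = base frame: x ahead of the robot, y to its left, z up, the work surface at z = 0. Lengths are in m, angles in rad, forces in N, time in s.
With the tool pointing down it reaches from about 0.325 to 0.775 m from the base axis. Payload 5.5 kg.
Tool frame: the origin (TCP) lies midway between the tips of the shut fingers; the grasp point (between the pads) lies 19 mm behind it; x points along the fingers, y is the direction in which the jaws open and shut, and the axes are right-handed (so a half turn about x gives the same grasp; the last joint's range is limited). The gripper opens to 85 mm and grips with 20 to 120 N. Pads are 22 mm wide; open, the fingers measure 114 mm over their backs; the gripper's body (76 mm by 85 mm) begins 54 mm behind the grasp point. The pads swing forward as they close: fully open they stand 13 mm farther back than shut.
Start: joints at [1.157, 0.091, 1.231, -0, 1.82, -0.057], TCP at [0.21, 0.562, 0.231] pointing down, gripper open.
Joint ranges: [-2.87, 2.87], [-0.86, 2.18], [0.17, 2.46], [-1.51, 4.65], [0.06, 2.69], [-2.65, 2.65]. Speed limits (rad/s): [2.57, 2.57, 3.01, 3.14, 3.14, 3.14].

## Interface

Orientations are given as a unit quaternion [x, y, z, w].
In Python, from bench import arm, jaws, solver, cams gives the robot as it stands. Calls block until the motion is done:
- arm.reach(position, orientation): joint-space move of the TCP to a pose.
- arm.move_straight(position, ori=None, speed=0.15, max_force=None): straight line of the TCP; ori=None keeps the orientation; speed is the mean speed in m/s. With max_force (N) it stops when the force on the tool has changed by that much, and returns True; else False.
- arm.move_j(angles): joint-space move.
- jaws.open_jaws() and jaws.gripper_close(grip_force=None): open the fingers fully, or close them until they stop; grip_force is the grip in N (None keeps the last).
- arm.dwell(seconds).
- solver.ik(position, orientation): joint angles nearest the present ones, or None.
- arm.get_obs(): the state.
- cams.capture(name): name is "scene" or "side" or "wrist"; returns a dict with "image" (384x512x3 uint8, red, green, blue), "intrinsics" (3x3 intrinsics, pixels), "xyz" and "rotation" of the camera in the world; the wrist camera has in their place "mount" (4x4, takes a point from camera to tool coordinates, whose origin is the TCP and whose axes are the tool frame's). Camera axes: x right, y down, z forward; pixel columns grow to the right and rows downward; lengths in m; the calibration is good to about 2 mm. A picture is of the moment at which its call begins: read the wrist's pose just before it. There is no depth.
A pose or a line that the arm cannot do raises arm.PlanningError and nothing moves.
- arm.hand_in(): hands the job in, once; it reports no verdict.
The state is a dict: "t": time; "joint_positions": joint angles; "qvel": joint speeds; "effort": joint torques, N m; "tcp_pos": TCP position; "tool_rot": TCP orientation; "ft_force": force on the tool from outside, world axes, zero at the start; "ft_torque": the same for the moment, N m; "finger_gap": finger opening in m.
Only numpy, scipy, OpenCV 4.12 (cv2) and the standard library are available. Lean on these libraries where they do the work, as an engineer would, in place of code of your own. Each camera call takes 0.05 s, during which the arm holds its last target.

## Task

Lift the pan of mixed grinding balls by its wooden handle, carry it level to the upper end of the sloped grading board and, with its pouring lip held low over the board, tip it so that all five roll down and sort themselves: the three small ones through the bars into the side lane, the two large ones over the bars into the lane at the foot. Then stand the empty pan upright on its black mat again and let go. Leave the hammer and the specimen tray where they lie.

Things in the scene. Friction and masses are not known exactly. Their poses are not given: they have to be found in the camera images.
- pan_grip (a point): centre of the pan's wooden handle bar: 14 mm thick (x), 100 mm long (y), 26 mm high (z), bridging the steel pan from side to side on two uprights, clear above, 45 mm free between it and the balls. Axes are the pan's: x level towards the pouring lip, y left, z up. Pan about 280 g empty, 760 g full, 138 mm wide over the uprights, flat underside 116 mm below this point
- pan_lip (a point): middle of the pan's pouring edge, 127 mm ahead (x) and 91 mm below (z) pan_grip in the pan's axes (same axes here). The pan is open-topped: back wall 78 mm behind the grip, sides 55 mm high, floor flat to 72 mm ahead of the grip, then a lip of full width slopes up at 20 degrees to this edge. Balls leave once the lip end is tipped down more than 20 degrees; 40 to 45 empties it
- large1_center (a point): centre of a large cream-white porcelain grinding ball, 52 mm in diameter, 177 g; starts in the pan, rolls freely and is not fixed in any way; which of the balls lies where in the pan varies
- large2_center (a point): centre of a large cream-white porcelain grinding ball, 52 mm in diameter, 177 g; starts in the pan, rolls freely and is not fixed in any way; which of the balls lies where in the pan varies
- small1_center (a point): centre of a small cream-white porcelain grinding ball, 32 mm in diameter, 42 g; starts in the pan, rolls freely and is not fixed in any way; which of the balls lies where in the pan varies
- small2_center (a point): centre of a small cream-white porcelain grinding ball, 32 mm in diameter, 42 g; starts in the pan, rolls freely and is not fixed in any way; which of the balls lies where in the pan varies
- small3_center (a point): centre of a small cream-white porcelain grinding ball, 32 mm in diameter, 42 g; starts in the pan, rolls freely and is not fixed in any way; which of the balls lies where in the pan varies
- grader: green and bare-metal grading board, fixed; origin on the bench below its middle, x level in the downhill direction, y to the left of that, z up. Slopes 10 degrees down along x, 166 mm wide inside, outer cheek edges at y = +-97 mm. From x = -60 to 155 mm four bars with gaps of about 42 mm run downhill: small balls drop through and run to +y into the small lane, large ones run on to the large lane
- grader_feed (a point): middle of the plain feed apron (x = -200 to -60 mm of the board, upper end), 160 mm above the bench: hold the lip 30 to 60 mm above here to tip. Axes as grader. Apron 177 mm high at its upper end, 142 mm at the bars, whose upper ends rise out of it as low ribs; head plate at x = -203 mm rises 15 mm above it, side cheeks 40 to 50 mm. Nothing stands above the board
- small_lane (a point): middle of the floor of the small lane: an open trough along the board's +y side, 48 mm wide and 215 mm long (along x), floor about 15 mm above the bench
- large_lane (a point): middle of the floor of the large lane: an open trough across the foot of the board, 112 mm wide (along x) and 230 mm long (along y), floor about 48 mm above the bench, outer walls up to 130 mm above the bench
- mat: black bench mat, 270 mm (x) by 200 mm (y), 5 mm thick, fixed; origin at the centre of its underside. The pan stands on it at the start, lip roughly towards the mat's +x, with its handle within about 50 mm of the mat's centre
- specimen_tray: a grey card specimen tray, 200 x 140 x 40 mm, holding a coiled ammonite and a rounded bone lump; a bystander, origin at the centre of its underside
- hammer: a hammer, 260 mm long, lying flat; a bystander, origin at the centre of its underside
Not all that is in view belongs to the job. What is shaped like the part that bears large2_center but orange is not meant.

How it is judged:
On the way, in this order (a step that is already met when the one before it is completed fails the run):
1. the pan is held with its lip over the upper end of the board, all five balls still in it (horizontal distance between pan_lip and grader_feed below 0.13 m and height (world z) of pan_lip above 0.15 m and x of large1_center in the frame of pan_grip between -0.085 and 0.12 m and y of large1_center in the frame of pan_grip between -0.065 and 0.065 m and z of large1_center in the frame of pan_grip between -0.12 and -0.03 m and x of large2_center in the frame of pan_grip between -0.085 and 0.12 m and y of large2_center in the frame of pan_grip between -0.065 and 0.065 m and z of large2_center in the frame of pan_grip between -0.12 and -0.03 m and x of small1_center in the frame of pan_grip between -0.085 and 0.12 m and y of small1_center in the frame of pan_grip between -0.065 and 0.065 m and z of small1_center in the frame of pan_grip between -0.12 and -0.03 m and x of small2_center in the frame of pan_grip between -0.085 and 0.12 m and y of small2_center in the frame of pan_grip between -0.065 and 0.065 m and z of small2_center in the frame of pan_grip between -0.12 and -0.03 m and x of small3_center in the frame of pan_grip between -0.085 and 0.12 m and y of small3_center in the frame of pan_grip between -0.065 and 0.065 m and z of small3_center in the frame of pan_grip between -0.12 and -0.03 m).
2. the balls have rolled into their lanes: three small in the side lane, two large in the foot lane (x of large1_center in the frame of grader between 0.155 and 0.268 m and y of large1_center in the frame of grader between -0.09 and 0.14 m and z of large1_center in the frame of grader between 0.05 and 0.1 m and x of large2_center in the frame of grader between 0.155 and 0.268 m and y of large2_center in the frame of grader between -0.09 and 0.14 m and z of large2_center in the frame of grader between 0.05 and 0.1 m and x of small1_center in the frame of grader between -0.065 and 0.155 m and y of small1_center in the frame of grader between 0.03 and 0.136 m and z of small1_center in the frame of grader between 0.01 and 0.07 m and x of small2_center in the frame of grader between -0.065 and 0.155 m and y of small2_center in the frame of grader between 0.03 and 0.136 m and z of small2_center in the frame of grader between 0.01 and 0.07 m and x of small3_center in the frame of grader between -0.065 and 0.155 m and y of small3_center in the frame of grader between 0.03 and 0.136 m and z of small3_center in the frame of grader between 0.01 and 0.07 m), for 0.2 s.
At the end, for the whole second after the job is handed in: The three small balls rest in the small lane (or on the foot of the chute that opens into it), both large balls rest in the large lane, and the released pan stands upright (within 4.5 degrees) on the mat, its handle within 100 mm lengthwise and 80 mm crosswise of the mat centre (all of step 2 and linear speed of each of large1, large2, small1, small2, small3, pan below 0.03 m/s and x of pan_grip in the frame of mat between -0.1 and 0.1 m and y of pan_grip in the frame of mat between -0.08 and 0.08 m and height (world z) of pan_grip below 0.128 m and angle between pan_grip's own z axis and vertical below 0.08 rad); the robot touches nothing.
It fails at once if the pan, with any ball still in it, is tipped past 25 degrees while its lip is more than 100 mm above the board's feed apron (angle between pan_grip's own z axis and vertical above 0.44 rad and z of pan_lip in the frame of grader_feed above 0.1 m and ((x of large1_center in the frame of pan_grip between -0.085 and 0.12 m and y of large1_center in the frame of pan_grip between -0.065 and 0.065 m and z of large1_center in the frame of pan_grip between -0.12 and -0.03 m) or (x of large2_center in the frame of pan_grip between -0.085 and 0.12 m and y of large2_center in the frame of pan_grip between -0.065 and 0.065 m and z of large2_center in the frame of pan_grip between -0.12 and -0.03 m) or (x of small1_center in the frame of pan_grip between -0.085 and 0.12 m and y of small1_center in the frame of pan_grip between -0.065 and 0.065 m and z of small1_center in the frame of pan_grip between -0.12 and -0.03 m) or (x of small2_center in the frame of pan_grip between -0.085 and 0.12 m and y of small2_center in the frame of pan_grip between -0.065 and 0.065 m and z of small2_center in the frame of pan_grip between -0.12 and -0.03 m) or (x of small3_center in the frame of pan_grip between -0.085 and 0.12 m and y of small3_center in the frame of pan_grip between -0.065 and 0.065 m and z of small3_center in the frame of pan_grip between -0.12 and -0.03 m))).
It fails at once if the hammer or the specimen tray is moved more than 30 mm (distance of any of specimen_tray, hammer from where it was at the start of the episode above 0.03 m).
It also fails if it takes over 56 s, if anything falls off the work surface, if the arm or the gripper's body presses on something with over 40 N, if the wrist force passes 120 N, or if a joint passes its speed limit or range.

## Working session

There is one attempt and no reset: what is moved stays moved. The work goes in short steps, each a Python script; the robot and the scene stay as the last script left them, time stands still between calls to the robot, and variables do not carry over. Pictures are saved under pics/ and viewed, and the job is handed in when it is done.

```bash
ls; mkdir -p pics
python3 - <<'E'
from bench import arm,jaws,solver,cams
import cv2,numpy as np
o=arm.get_obs();print(o['t'],o['tcp_pos'],o['tool_rot'],o['finger_gap'])
for n in("scene","side","wrist"):
    c=cams.capture(n);cv2.imwrite(f"pics/{n}0.png",c["image"][:,:,::-1])
    print(n,{k:np.round(v,4).tolist() for k,v in c.items() if k!="image"})
E
```

```text
pics
0.0 [0.20944184 0.56194851 0.23009909] [ 0.12476944  0.69606258 -0.12616563  0.6957095 ] 0.08549595759337393
scene {'intrinsics': [[396.1652, 0.0, 250.6213], [0.0, 396.1652, 193.9287], [0.0, 0.0, 1.0]], 'xyz': [1.3275, 0.1724, 1.0195], 'rotation': [0.648, 0.678, -0.2523, -0.2382]}
side {'intrinsics': [[396.4599, 0.0, 254.9017], [0.0, 396.4599, 190.9161], [0.0, 0.0, 1.0]], 'xyz': [0.2799, 0.9856, 0.9287], 'rotation': [-0.1429, 0.9041, -0.3982, 0.0603]}
wrist {'intrinsics': [[329.6972, 0.0, 255.0278], [0.0, 329.6972, 193.8838], [0.0, 0.0, 1.0]], 'mount': [[0.0011, -0.2944, 0.9557, -0.1426], [1.0, 0.0007, -0.0009, -0.0002], [-0.0004, 0.9557, 0.2944, -0.0754], [0.0, 0.0, 0.0, 1.0]]}
```

View pics/scene0.png

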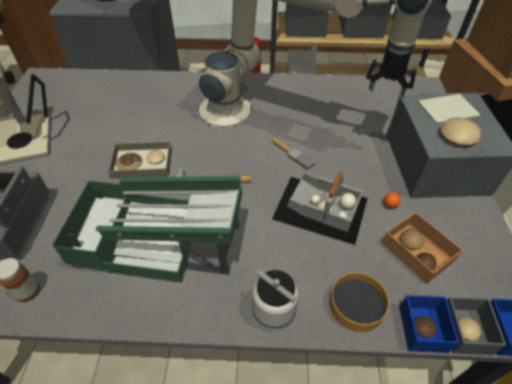

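View pics/side0.png

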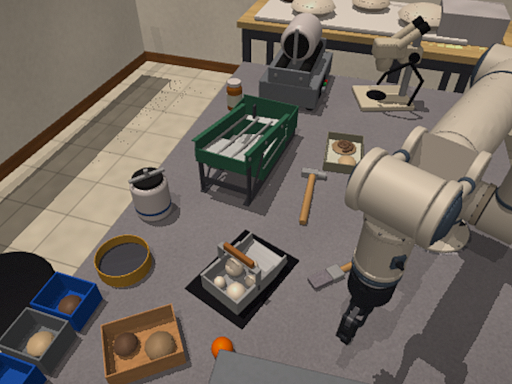

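View pics/wrist0.png

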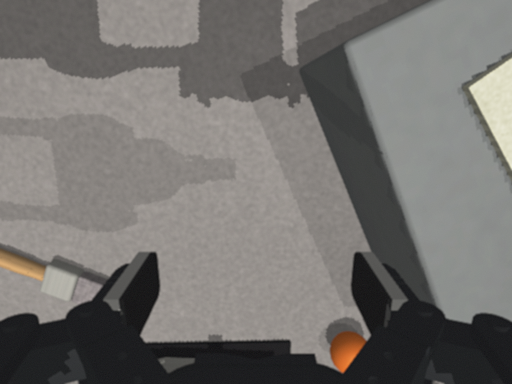

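Run:
```python
import cv2
a=cv2.imread("pics/scene0.png");b=cv2.imread("pics/side0.png")
cv2.imwrite("pics/z1.png",cv2.resize(a[160:250,260:380],None,fx=6,fy=6,interpolation=cv2.INTER_CUBIC))
cv2.imwrite("pics/z2.png",cv2.resize(b[220:330,175:310],None,fx=5.5,fy=5.4,interpolation=cv2.INTER_CUBIC))
cv2.imwrite("pics/z3.png",cv2.resize(a[165:285,50:255],None,fx=3.9,fy=3.9,interpolation=cv2.INTER_CUBIC))
cv2.imwrite("pics/z4.png",cv2.resize(b[80:230,185:335],None,fx=4,fy=4,interpolation=cv2.INTER_CUBIC))
```

```text
(no output)
```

View pics/z1.png

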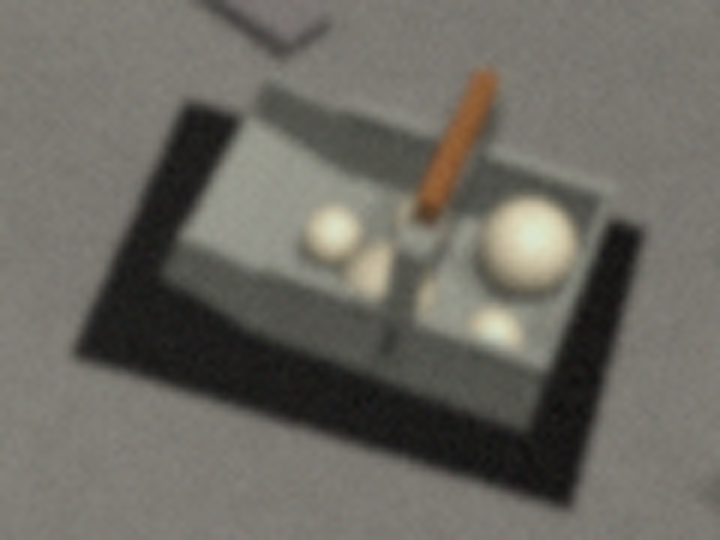

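View pics/z2.png

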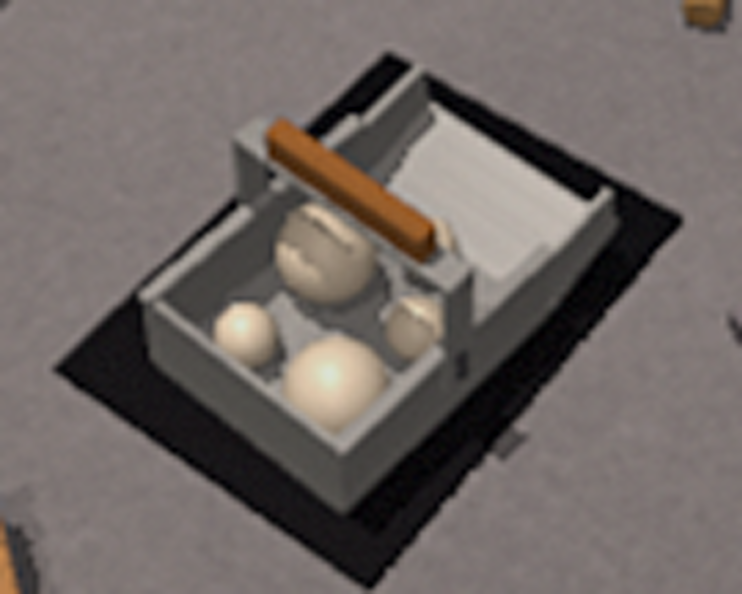

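View pics/z3.png

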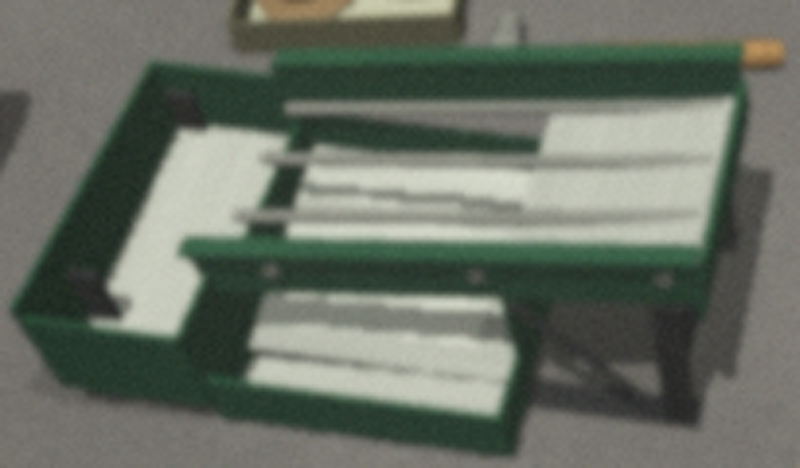

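View pics/z4.png

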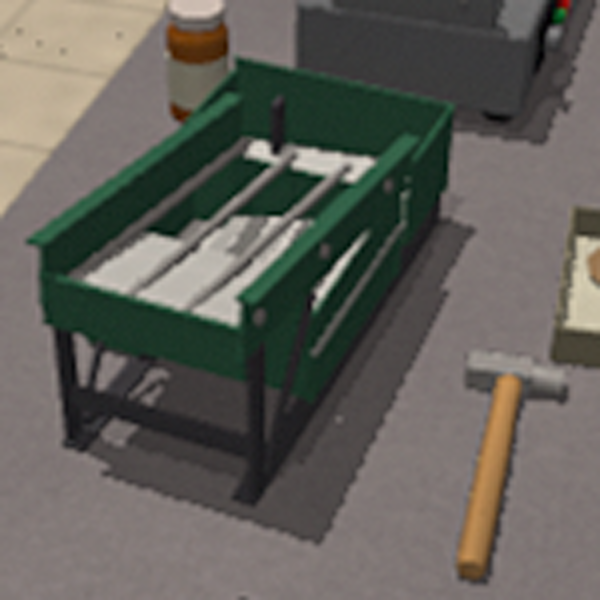

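```bash
cat > h.py <<'E'
from bench import arm,jaws,solver,cams
import cv2,numpy as np
from scipy.spatial.transform import Rotation as R
CAM={}
def cam(n,c=None):
    c=c or cams.capture(n)
    return c['intrinsics'],np.array(c['xyz']),R.from_quat(c['rotation']).as_matrix()
def ray(C,p):
    K,x,Rm=C;d=Rm@np.linalg.inv(K)@[p[0],p[1],1];return x,d/np.linalg.norm(d)
def plane(C,p,z):
    o,d=ray(C,p);return o+d*(z-o[2])/d[2]
def tri(C1,p1,C2,p2):
    o1,d1=ray(C1,p1);o2,d2=ray(C2,p2)
    s=np.linalg.lstsq(np.c_[d1,-d2],o2-o1,rcond=None)[0]
    a=o1+s[0]*d1;b=o2+s[1]*d2;return (a+b)/2,np.linalg.norm(a-b)
E
python3 - <<'E'
from h import *
np.set_printoptions(precision=4,suppress=True)
S=cams.capture('scene');D=cams.capture('side');s=cam(0,S);d=cam(0,D)
A=lambda x,y:(260+x/6,160+y/6)
B=lambda x,y:(175+x/5.5,220+y/5.4)
G=lambda x,y:(50+x/3.9,165+y/3.9)
H=lambda x,y:(185+x/4,80+y/4)
print("mat scene");m=[plane(s,A(*p),.005) for p in [(185,100),(645,225),(572,505),(80,355)]];print(np.array(m),np.mean(m,0))
print("mat side");m=[plane(d,B(*p),.005) for p in [(683,218),(372,588),(55,370),(390,52)]];print(np.array(m),np.mean(m,0))
# handle blob
for n,I,roi in(("s",S,(165,205,320,350)),("d",D,(235,275,215,260))):
    h=cv2.cvtColor(I['image'],cv2.COLOR_RGB2HSV)
    k=((h[...,0]<14)&(h[...,1]>120)&(h[...,2]>60)).astype(np.uint8)
    q=np.zeros_like(k);a,b,c,e=roi;q[a:b,c:e]=k[a:b,c:e]
    ys,xs=np.nonzero(q);P=np.c_[xs,ys].astype(float);mu=P.mean(0)
    r=cv2.minAreaRect(P.astype(np.float32));print(n,len(P),mu,r,cv2.boxPoints(r).tolist())
    if n=="s":ms=mu
    else: md=mu
print("handle",tri(s,ms,d,md))
for nm,a,b in [("cheekBackTop",(742,45),(245,298)),("cheekFrontTop",(705,250),(35,240)),
  ("footBack",(152,64),(450,105)),("footFront",(15,312),(238,62)),
  ("cheekBackLow",(275,58),(415,138)),("cheekFrontLow",(185,245),(238,98))]:
    print(nm,*tri(s,G(*a),d,H(*b)))
E
```

```text
mat scene
[[0.3733 0.2646 0.005 ]
 [0.4578 0.5186 0.005 ]
 [0.646  0.4549 0.005 ]
 [0.5619 0.2051 0.005 ]] [0.5097 0.3608 0.005 ]
mat side
[[0.3714 0.2682 0.005 ]
 [0.4573 0.52   0.005 ]
 [0.6448 0.4572 0.005 ]
 [0.5565 0.2034 0.005 ]] [0.5075 0.3622 0.005 ]
s 55 [335.8545 183.0545] ((335.4071960449219, 183.45875549316406), (4.162919521331787, 23.65756607055664), 23.962486267089844) [[328.70098876953125, 193.42266845703125], [338.30926513671875, 171.80410766601562], [342.1134033203125, 173.49484252929688], [332.505126953125, 195.1134033203125]]
d 75 [239.3733 255.1067] ((238.8270263671875, 254.7378387451172), (35.73143005371094, 7.572710990905762), 36.02737045288086) [[222.15135192871094, 247.29188537597656], [226.6053924560547, 241.16757202148438], [255.50270080566406, 262.18377685546875], [251.0486602783203, 268.30810546875]]
handle (array([0.5078, 0.3909, 0.1247]), np.float64(0.00263654498447007))
cheekBackTop [0.5849 0.1067 0.2226] 0.0027802174018949325
cheekFrontTop [0.761  0.0929 0.2238] 0.002654472589716569
footBack [ 0.5356 -0.3622  0.129 ] 0.0008203931120640996
footFront [ 0.7629 -0.3884  0.1223] 0.0005894656588827101
cheekBackLow [ 0.5455 -0.2565  0.1517] 0.0010860173019914931
cheekFrontLow [ 0.7226 -0.2724  0.1523] 0.00047528587736804073
```

```bash
cat >> h.py <<'E'
U=np.array([-.110,-.994,0]);U/=np.linalg.norm(U)
def tool(yawdir,tilt=0,flip=1):
    """pan axes -> tool quaternion; yawdir = lip dir horizontally, tilt lip-down"""
    u=np.array([yawdir[0],yawdir[1],0.]);u/=np.linalg.norm(u);z=np.array([0,0,1.])
    c,s=np.cos(tilt),np.sin(tilt)
    px=c*u-s*z;pz=s*u+c*z
    tx=-pz;ty=flip*px;tz=np.cross(tx,ty)
    return R.from_matrix(np.c_[tx,ty,tz]).as_quat(),px,pz
def grip_tcp(g,pz,off=0.019): return np.asarray(g)-pz*off
def lip_to_grip(l,px,pz): return np.asarray(l)-.127*px+.091*pz
E
python3 - <<'E'
from h import *
np.set_printoptions(precision=4,suppress=True)
s=cam('scene');d=cam('side')
a,e1=tri(s,(340.2,172.7),d,(253.3,265.2));b,e2=tri(s,(330.6,194.3),d,(224.4,244.2));print(a,e1,b,e2,(a+b)/2)
v=(b-a)[:2];print("bar",np.linalg.norm(v),v/np.linalg.norm(v),"lipdir",np.array([v[1],-v[0]])/np.linalg.norm(v))
L=np.array([-.319,-.948,0])
for f in(1,-1):
    q,px,pz=tool(L,0,f);print(f,solver.ik(grip_tcp([.508,.391,.121],pz),q),solver.ik(grip_tcp([.508,.391,.35],pz),q))
    for t,lz in((0,.26),(20,.215),(35,.215),(48,.215)):
        q,px,pz=tool(U,np.radians(t),f);l=np.array([.6663,.028,lz])
        g=lip_to_grip(l,px,pz);print(t,g,solver.ik(grip_tcp(g,pz),q))
E
```

```text
[0.464  0.409  0.1243] 0.004151785709747665 [0.5561 0.3708 0.1271] 0.003182014099903575 [0.51   0.3899 0.1257]
bar 0.0997498264043142 [ 0.9237 -0.383 ] lipdir [-0.383  -0.9237]
1 [ 0.6029  0.2131  1.3252 -0.      1.6033  2.4983] [ 0.6029  0.2569  0.8668 -0.      2.018   2.4983]
0 [0.6803 0.1542 0.351 ] [ 0.1742  0.4398  0.6391 -0.      2.0627  1.8552]
20 [0.676  0.1157 0.3439] [-0.0417  0.3059  0.8549  0.3733  1.9317  1.7811]
35 [0.672  0.0795 0.3624] [-0.2096  0.2804  0.9221  0.6545  1.9262  1.7106]
48 [0.6682 0.0452 0.3703] [-0.3419  0.2911  0.9816  0.887   1.9387  1.6474]
-1 [ 0.6029  0.2131  1.3252 -0.      1.6033 -0.6433] [ 0.6029  0.2569  0.8668 -0.      2.018  -0.6433]
0 [0.6803 0.1542 0.351 ] [ 0.1742  0.4398  0.6391 -0.      2.0627 -1.2864]
20 [0.676  0.1157 0.3439] [-0.0417  0.3059  0.8549  0.3733  1.9317 -1.3605]
35 [0.672  0.0795 0.3624] [-0.2096  0.2804  0.9221  0.6545  1.9262 -1.431 ]
48 [0.6682 0.0452 0.3703] [-0.3419  0.2911  0.9816  0.887   1.9387 -1.4942]
```

Candidates: the pan at scene (325,203) has a brown bar at (336,183). Other round or wooden things are the orange ball (392,200), hammer handle (245,180), trowel (295,152), open tray (421,247) and ring (359,301). The brown bar bridging the steel pan on the black mat is the target, and the crops z1 and z2 confirm it. Next I hover above it and check with the wrist camera.

Run:
```python
from h import *
L=np.array([-.36,-.933,0]);q,px,pz=tool(L,0,-1)
arm.reach(np.array([.509,.39,.24]),q)
o=arm.get_obs();print(o['t'],o['tcp_pos'],o['tool_rot'])
c=cams.capture('wrist');np.savez('w1.npz',img=c['image'],K=c['intrinsics'],M=c['mount'],p=o['tcp_pos'],q=o['tool_rot'])
cv2.imwrite("pics/w1.png",c['image'][:,:,::-1])
```

```text
1.65 [0.50813808 0.39095549 0.24010833] [ 0.12913976  0.6953738  -0.12881991  0.69511411]
```

View pics/w1.png

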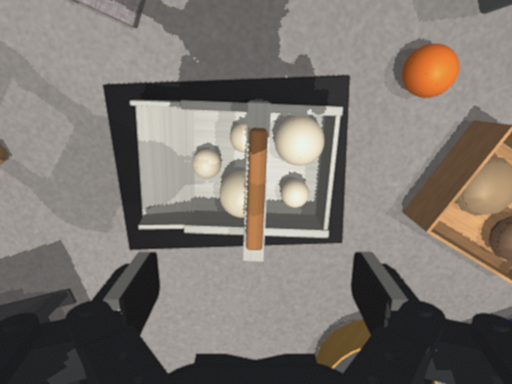

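```bash
cat >> h.py <<'E'
def wcam(f):
    d=np.load(f);Rt=R.from_quat(d['q']).as_matrix();M=d['M']
    return d['K'],d['p']+Rt@M[:3,3],Rt@M[:3,:3]
E
python3 - <<'E'
from h import *
np.set_printoptions(precision=4,suppress=True)
C=wcam('w1.npz');img=np.load('w1.npz')['img']
h=cv2.cvtColor(img,cv2.COLOR_RGB2HSV);k=((h[...,0]<14)&(h[...,1]>120)&(h[...,2]>50)).astype(np.uint8)
q=np.zeros_like(k);q[115:260,235:280]=k[115:260,235:280]
r=cv2.minAreaRect(np.argwhere(q)[:,::-1].astype(np.float32));bp=cv2.boxPoints(r);print(r,bp)
bp=bp[np.argsort(bp[:,1])];t=bp[:2].mean(0);b=bp[2:].mean(0)
for z in(.134,):
    T,B=plane(C,t,z),plane(C,b,z);v=(B-T)[:2];n=np.linalg.norm(v);v/=n
    print(T,B,(T+B)/2,n,"lipdir",v[1],-v[0])
# mat corners at .005 
m=np.array([plane(C,p,.005) for p in[(105,85),(349,76),(342,241),(131,249)]]);print(m,m.mean(0))
# rims: back wall outer etc top z .005+.055
for p in[(131,102),(342,110),(328,233),(140,228)]:print(plane(C,p,.06))
E
```

```text
((255.7686309814453, 188.5528564453125), (16.152650833129883, 119.43803405761719), 2.385944128036499) [[245.2132 247.8839]
 [250.1854 128.5494]
 [266.3241 129.2218]
 [261.3518 248.5563]]
[0.4627 0.4105 0.134 ] [0.5527 0.3719 0.134 ] [0.5077 0.3912 0.134 ] 0.09796328649377267 lipdir -0.3947855899461639 -0.9187732788728997
[[0.3719 0.2678 0.005 ]
 [0.4582 0.5183 0.005 ]
 [0.6429 0.4555 0.005 ]
 [0.558  0.2033 0.005 ]] [0.5077 0.3612 0.005 ]
[0.4038 0.3052 0.06  ]
[0.4821 0.4889 0.06  ]
[0.5988 0.4388 0.06  ]
[0.522  0.2548 0.06  ]
```

Run:
```python
from h import *
L=np.array([-.393,-.919,0]);q,px,pz=tool(L,0,-1)
g=np.array([.5077,.3912,.121])
p=grip_tcp(g,pz)
arm.move_straight(p+[0,0,.06],q,speed=.15)
print(arm.move_straight(p,q,speed=.08,max_force=15))
o=arm.get_obs();print(o['t'],o['tcp_pos'],o['ft_force'])
jaws.gripper_close(grip_force=110)
o=arm.get_obs();print(o['t'],o['tcp_pos'],o['finger_gap'],o['ft_force'])
arm.move_straight(p+[0,0,.04],speed=.06)
arm.dwell(.3)
o=arm.get_obs();print(o['t'],o['tcp_pos'],o['finger_gap'],o['ft_force'],o['ft_torque'])
c=cams.capture('wrist');cv2.imwrite("pics/w2.png",c['image'][:,:,::-1])
c=cams.capture('side');cv2.imwrite("pics/s2.png",cv2.resize(c['image'][150:350,120:387,::-1],None,fx=3,fy=3))
```

```text
False
3.2667 [0.50796074 0.39138845 0.10265653] [ 0.97517898 -0.0964893   0.12765688]
3.9417 [0.50795235 0.39175953 0.10249711] 0.013563297337782457 [0.82828915 2.40235053 0.9331589 ]
5.0583 [0.50755338 0.39112346 0.14155095] 0.013972327273732448 [-0.793778    0.57663487 -8.12256361] [-0.01339198  0.03693917  0.00540263]
```

View pics/w2.png

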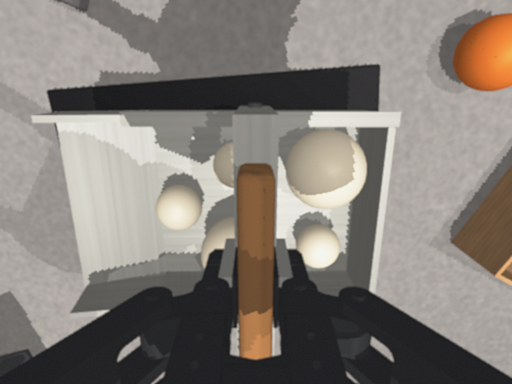

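View pics/s2.png

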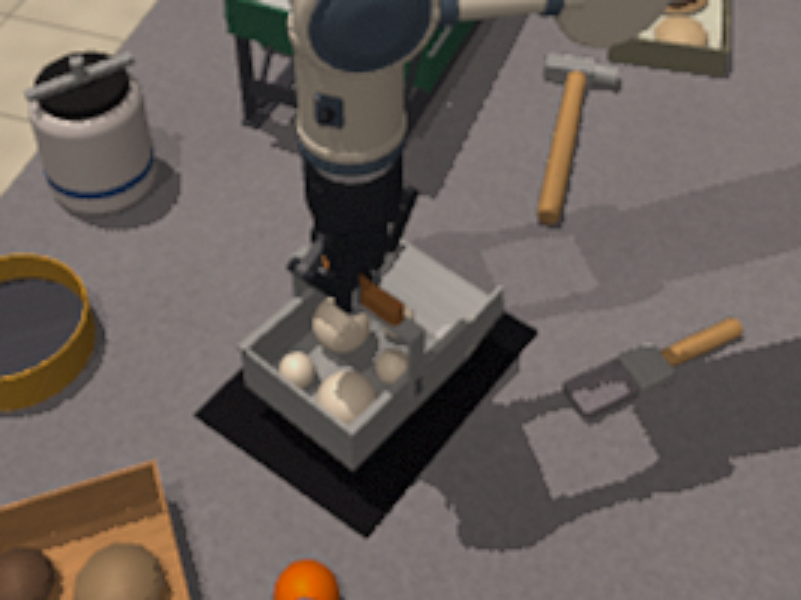

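The pan is up and level with all five balls in it: small (180,207), (230,165), (318,245) and large (326,168), (225,245). Next, carry it over the board.

Run:
```python
from h import *
o=arm.get_obs();p=o['tcp_pos'].copy();p[2]=.35;arm.move_straight(p,speed=.14)
q,px,pz=tool(U,0,-1);l=np.array([.6663,.028,.27])
arm.move_straight(grip_tcp(lip_to_grip(l,px,pz),pz),q,speed=.12)
arm.dwell(.2)
o=arm.get_obs();print(o['t'],o['tcp_pos'],o['ft_force'],o['ft_torque'])
c=cams.capture('wrist');cv2.imwrite("pics/w3.png",c['image'][:,:,::-1])
np.savez('w3.npz',img=c['image'],K=c['intrinsics'],M=c['mount'],p=o['tcp_pos'],q=o['tool_rot'])
c=cams.capture('scene');cv2.imwrite("pics/s3.png",cv2.resize(c['image'][100:290,40:306,::-1],None,fx=3,fy=3))
```

```text
9.5833 [0.68015154 0.15444852 0.34212622] [ 0.0170152  -0.46557823 -7.29506518] [-0.06615442  0.02327504 -0.01879519]
```

View pics/w3.png

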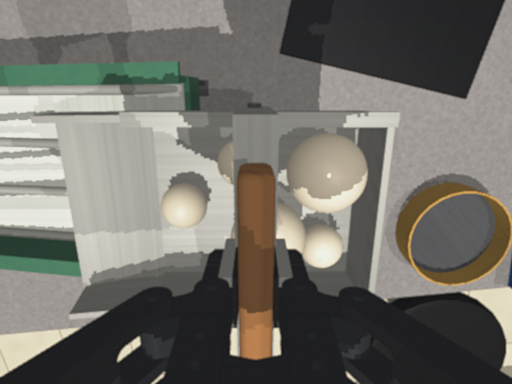

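View pics/s3.png

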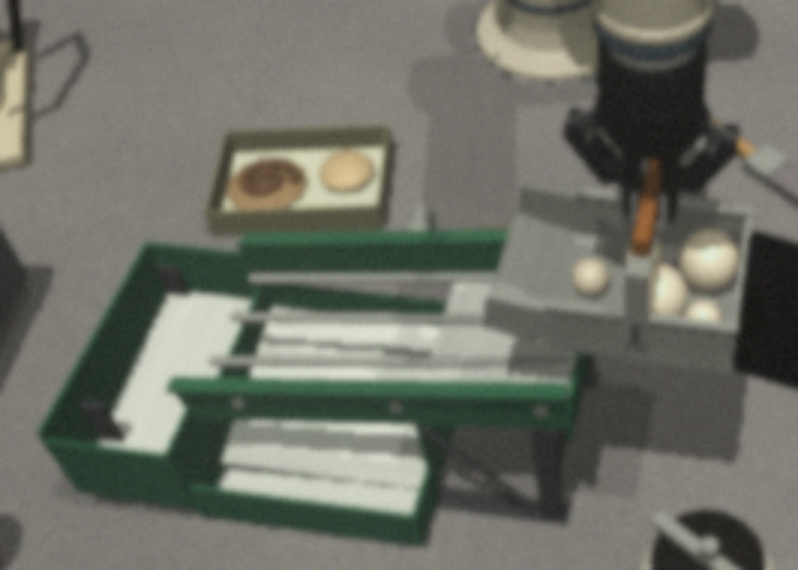

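Run:
```python
from h import *
a=cv2.imread("pics/w3.png")
cv2.imwrite("pics/z5.png",cv2.resize(a[50:290,0:220],None,fx=2.5,fy=2.5,interpolation=cv2.INTER_CUBIC))
```

```text
(no output)
```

View pics/z5.png

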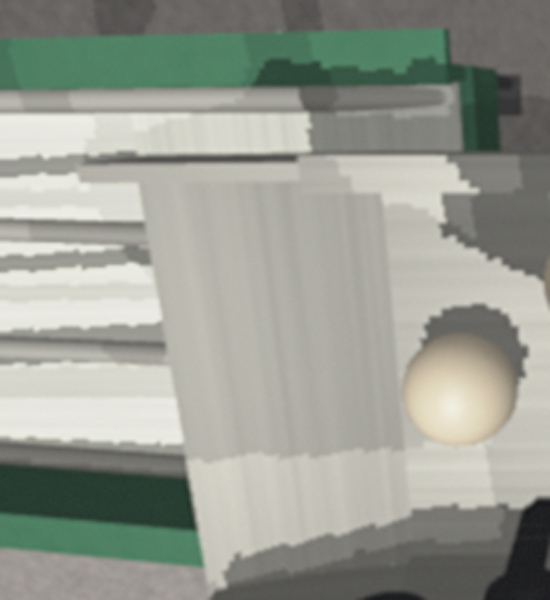

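Run:
```python
from h import *
np.set_printoptions(precision=4,suppress=True)
C=wcam('w3.npz');P=lambda x,y:(x/2.5,50+y/2.5)
O=np.array([.652,-.101,0]);V=np.array([-U[1],U[0],0])
for nm,p in[("bo",(0,40)),("bo",(447,30)),("bo",(190,36)),("fo",(0,548)),("fo",(190,566)),("headend apron",(462,110)),("lip corner left",None)]:
    if p is None: continue
    z=.222
    for _ in range(6):
        w=plane(C,P(*p),z);x=(w-O)@U;z=.222-(x+.2)*np.tan(np.radians(10))
    print(nm,w,"x",x,"y",(w-O)@V)
for nm,p in [("lipR",(210,590)),("lipL",(140,180)),("rim",(80,170))]:
    w=plane(C,P(*p),.27);print(nm,w,(w-O)@U,(w-O)@V)
```

```text
bo [ 0.5616 -0.0439  0.195 ] x -0.046849925512918264 y -0.09610953483885301
bo [0.5775 0.1084 0.222 ] x -0.199956752355511 y -0.09704961485458602
bo [0.5689 0.0247 0.2071] x -0.11575046064799907 y -0.09645929226039637
fo [ 0.7481 -0.1153  0.1861] x 0.003633300752874996 y 0.09713194463978521
fo [ 0.7566 -0.0301  0.2012] x -0.0819813415357642 y 0.0962078970871353
headend apron [0.6005 0.1091 0.2225] x -0.203117852735411 y -0.07431128383850297
lipR [0.7285 0.0204 0.27  ] -0.12911562821040803 0.06264438482978907
lipL [0.6092 0.034  0.27  ] -0.12945433097518064 -0.05734791936079587
rim [0.6051 0.0195 0.27  ] -0.11459861746835696 -0.05983403671383019
```

The board frame checks out: cheek edges measure y = ±97 mm and the lip sits at x = −129 mm. Now I pour slowly.

```bash
cat >> h.py <<'E'
O=np.array([.652,-.101,0]);V=np.array([-U[1],U[0],0])
def pose(x,lz,deg):
    q,px,pz=tool(U,np.radians(deg),-1);l=O+U*x+[0,0,lz];return grip_tcp(lip_to_grip(l,px,pz),pz),q
E
python3 - <<'E'
from h import *
arm.move_straight(*pose(-.138,.245,10),speed=.06)
arm.move_straight(*pose(-.138,.212,17),speed=.05)
arm.dwell(.4)
o=arm.get_obs();print(o['t'],o['tcp_pos'],o['ft_force'])
for i,t in enumerate((20,22,24,26,28)):
    arm.move_straight(*pose(-.138,.210,t),speed=.015)
    if i in(1,2,3,4):
        c=cams.capture('scene');cv2.imwrite(f"pics/p{t}.png",cv2.resize(c['image'][130:290,50:306,::-1],None,fx=3,fy=3))
        print(t,arm.get_obs()['t'],arm.get_obs()['ft_force'])
ims=[cv2.resize(cv2.imread(f"pics/p{t}.png"),(400,250)) for t in(22,24,26,28)]
cv2.imwrite("pics/pp.png",np.vstack([np.hstack(ims[:2]),np.hstack(ims[2:])]))
E
```

```text
11.025 [0.67829502 0.13627825 0.31871468] [-0.04362868  1.46827187 -3.73675825]
22 12.15 [ 0.08733265 -0.63389164 -3.11096812]
24 12.6917 [ 0.77008847 -0.37223051 -4.01673622]
26 13.2333 [ 0.03049118 -0.58648044 -2.87661621]
28 13.775 [-0.15583119  0.1935257  -1.72348979]
```

View pics/pp.png

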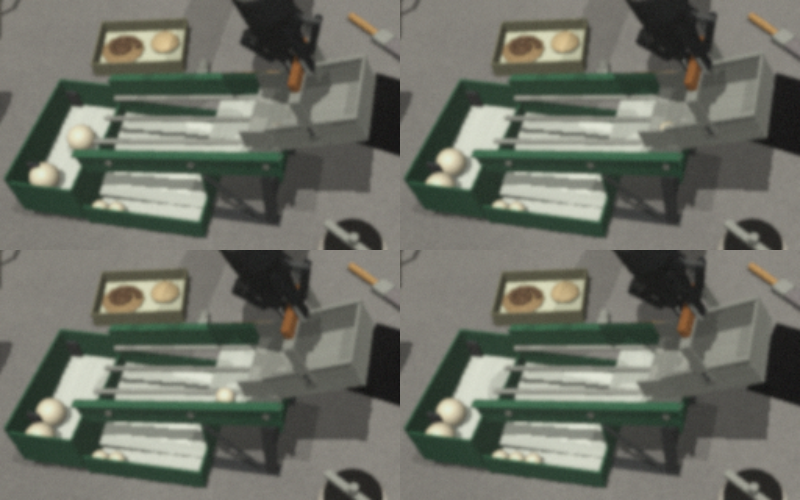

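Both large balls are in the foot lane at (445,412) and (440,430). The small lane seems to hold three around (520,457). I'll verify both lanes with crops from a backed-off pose.

Run:
```python
from h import *
arm.move_straight(*pose(-.138,.215,34),speed=.04)
arm.move_straight(*pose(-.15,.28,10),speed=.1)
arm.move_straight(*pose(-.16,.29,0),speed=.1)
arm.dwell(.2)
o=arm.get_obs();print(o['t'],o['tcp_pos'],o['ft_force'])
c=cams.capture('scene');a=cv2.resize(c['image'][180:285,50:200,::-1],(800,560),interpolation=cv2.INTER_CUBIC);cv2.imwrite("pics/q1.png",a)
w=cams.capture('wrist');cv2.imwrite("pics/q2.png",w['image'][:,:,::-1])
```

```text
15.8083 [0.68371593 0.18236917 0.36275884] [-0.46751121  0.3294495  -3.45849   ]
```

View pics/q1.png

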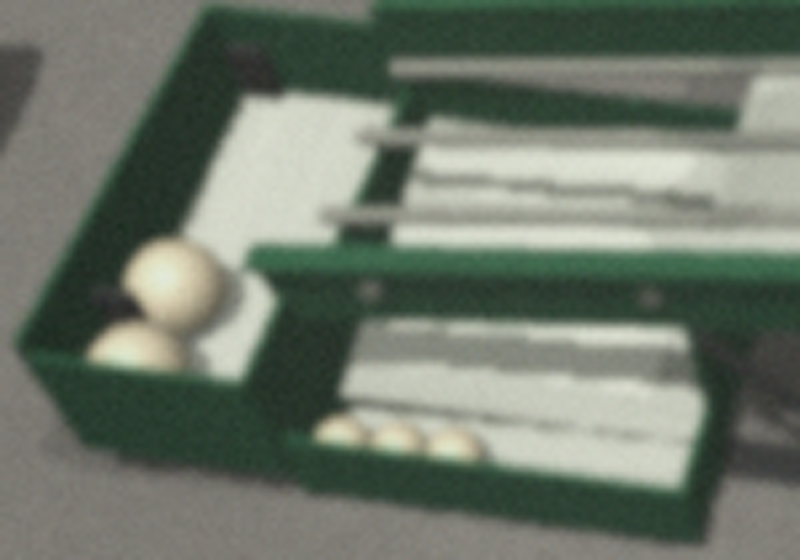

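View pics/q2.png

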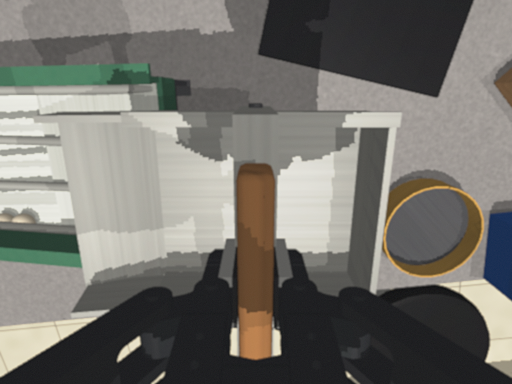

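All sorted: three small balls in the side lane at (340,430), (398,438) and (455,445), two large in the foot lane at (175,285) and (135,345), and the pan is empty. Next, return the pan to the mat.

Run:
```python
from h import *
L=np.array([-.322,-.947,0]);q,px,pz=tool(L,0,-1)
g=np.array([.515,.384,.121]);p=grip_tcp(g,pz)
arm.move_straight(p+[0,0,.22],q,speed=.15)
arm.move_straight(p+[0,0,.03],q,speed=.12)
arm.dwell(.2)
f=arm.move_straight(p+[0,0,-.006],q,speed=.025,max_force=6)
arm.dwell(.3);o=arm.get_obs();print(f,o['t'],o['tcp_pos'],o['ft_force'],o['ft_torque'])
c=cams.capture('side');cv2.imwrite("pics/r1.png",cv2.resize(c['image'][180:350,150:376,::-1],None,fx=3.5,fy=3.5))
```

```text
True 21.1333 [0.51483925 0.38389684 0.10253704] [ 0.59522995 -0.43187211  6.41476764] [ 0.0011904  -0.0049414  -0.01180614]
```

View pics/r1.png

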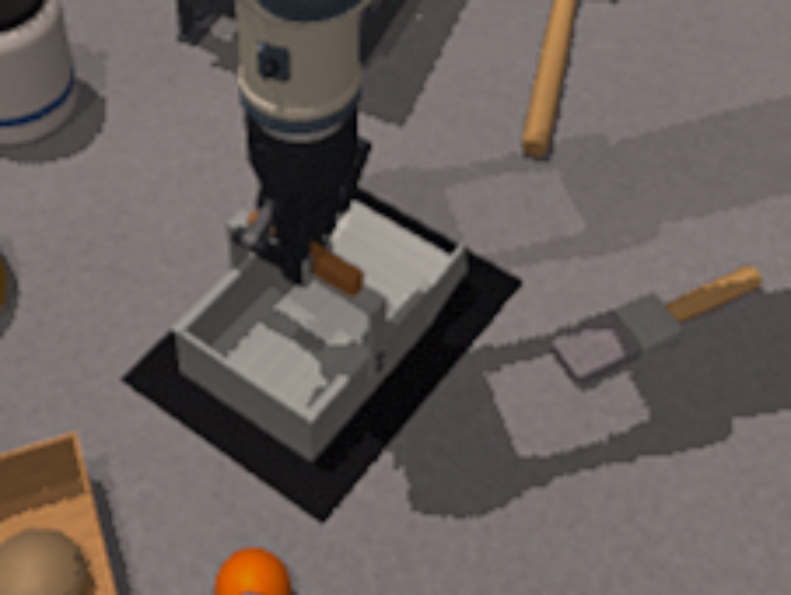

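The pan stands flat on the mat with the TCP at 0.1025, the same height as when it was grasped. Release and retreat.

Run:
```python
from h import *
jaws.open_jaws();o=arm.get_obs();print(o['finger_gap'],o['ft_force'])
p=o['tcp_pos'].copy();arm.move_straight(p+[0,0,.14],speed=.1)
arm.dwell(.3);o=arm.get_obs();print(o['t'],o['tcp_pos'],o['ft_force'])
c=cams.capture('wrist');cv2.imwrite("pics/e1.png",c['image'][:,:,::-1])
np.savez('w9.npz',img=c['image'],K=c['intrinsics'],M=c['mount'],p=o['tcp_pos'],q=o['tool_rot'])
c=cams.capture('scene');cv2.imwrite("pics/e2.png",cv2.resize(c['image'][100:300,40:400,::-1],None,fx=2.2,fy=2.2))
```

```text
0.085087133614886 [ 0.15980317  0.02746663 -0.91262102]
23.725 [0.51401635 0.38328688 0.24014215] [-0.15111779  0.27529732  1.36348998]
```

View pics/e1.png

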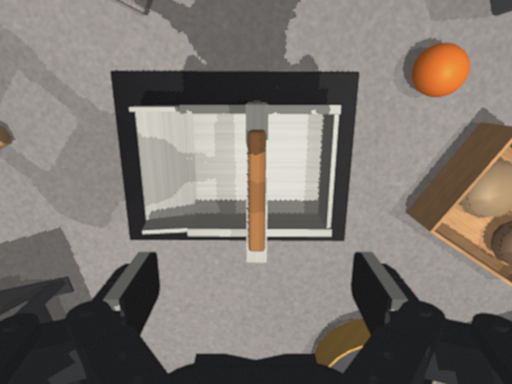

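View pics/e2.png

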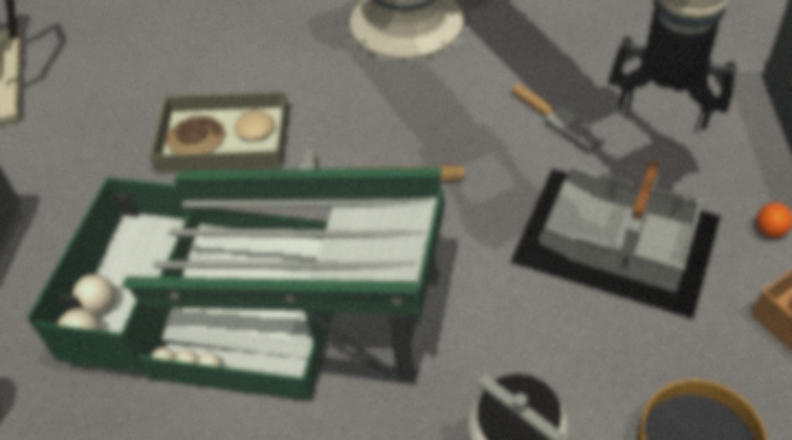

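Run:
```python
from h import *
arm.hand_in();print(arm.get_obs()['t'])
```

```text
the job is handed in; nothing more can be done
the job is handed in; nothing more can be done
```

I lifted the pan by its handle, carried it level to the upper end of the board and tipped it slowly with the lip about 50 mm above the apron. All five balls had left by 28° of tilt. I then stood the empty pan back on its mat, let go, raised the arm clear and handed in shortly after 23.7 s on the robot's clock; no verdict is reported.

**Last checks:**
- **Balls:** the scene picture shows three small balls in the side lane and two large ones in the foot lane.
- **Pan:** it is empty and looks upright on the mat, with its handle about 23 mm from the mat centre. That distance comes from the commanded release point; I did not measure the pan's position again after letting go.
- **Bystanders:** the hammer and specimen tray look unmoved.
- **Force:** it read within about 1.4 N of zero after release.

No check failed or disagreed. The camera measurements agreed to within 2–4 mm, except single mat corners, which differed by up to about 6 mm between views.

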